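Hang the cutlery cup on the draining stand by its keyhole

TASK

Hang the steel cutlery cup on the draining stand so that it can drip into the tray: feel for the headed stud on the upright rail with the large end of the keyhole in the cup's back, press it lightly over the head until the back is flush on the rail, then push the cup straight down until it is wedged fully home under the head at the end of the slot, and let go. Use a light hand, never leaning hard on the stand, and leave the bowl, the teaspoon and the honey jar where they are.

Things in the scene. Friction and masses are not known exactly. Their poses are not given: they have to be found in the camera images.
- cup_centre (a point): Centre, 47.5 mm above the underside, of the loose steel cutlery cup standing upright on the worktop: open box 80 mm deep (x) by 52 wide (y) by 95 high, slotted sides, 0.2 to 0.34 kg. x points from its front to its back, z up. The back wall rises as a tab to 126 mm.
- cup_grip (a point): Where to grip the cup, from above across its 52 mm width: 83 mm above the underside, midway between the two 52 mm apart outer side faces (plain bands 60 to 95 mm up), 45 mm ahead of the outer face of the back, so that the hand clears the rail. Axes as cup_centre.
- cup_keyhole (a point): On the outer face of the cup's back, centre of the keyhole's large end: 92 mm above the underside, 40 mm behind cup_centre, same axes. The large end is an eight-sided hole 22 mm across; a slot 11 mm wide runs up from it to 24 mm above this point. The back is flat outside, 3.5 mm thick at the hole; on the cup's side the slot's edges ramp up to 7.5 mm towards the slot's end.
- stand: Draining stand, fixed: drip tray 140 mm wide, 16 high, reaching 130 mm in front of an upright aluminium rail 44 mm wide, 187 high. Origin at the foot of the rail's front face, on its middle line; -x points out over the tray, z up. Lightly built: touch it slowly and press with under 20 N (5 N is enough to feel head or rail); push down slowly, with 20 N at most.
- rail_face (a point): On the rail's front face, middle line, 160 mm above the worktop; +x is the pressing direction. A stud is clamped in the rail's slot on the middle line, 16 mm below to 16 mm above this point: its height varies and is not measured. Head 18 mm across, bevelled, front 9.2 mm out from the face; neck 8 mm. A cup back on the head stops 9 mm short of the rail; with the large end over it, it goes on.
- stud_head (a joint): How far the sprung stud head is drawn out of the rail, m: 0 at rest, 0.003 with the cup home. With the head through the large end, the cup slides down about 20 mm to the slot's end; over the last 10 mm the ramps wedge under the head, which takes a push of 10 to 18 N (its weight does not do it), and it stays where it is left.
- bowl: Bystander: brown rough bowl, 122 x 140 x 58 mm, loose, origin under its centre.
- teaspoon: Bystander: steel teaspoon, 130 x 27 x 11 mm, loose, origin under its centre.
- honey_jar: Bystander: glass jar with black lid, 63 mm across, 94 mm high, loose, origin under its centre.
Things that resemble listed ones, but are neither listed nor needed, are in the scene too. What is shaped like the part that bears cup_centre but green or red is not meant.

How it is judged (in metres and radians):
On the way:
1. the large end of the keyhole is over the stud head: the cup's back lies against the rail, the head not yet lifted (x of cup_keyhole in the frame of stand between -0.0045 and 0.004 m and y of cup_keyhole in the frame of stand between -0.006 and 0.006 m and z of cup_keyhole in the frame of stand between 0.13 and 0.19 m and value of joint stud_head below 0.001 m), for 0.05 s.
At the end, for the whole second after the job is handed in: The cup hangs on the stud, let go and at rest: back within 4 mm of the rail face and 6 mm of its middle line at the keyhole, upright within 0.09 rad, wedged down so that the stud head is drawn out by over 2.2 mm (value of joint stud_head above 0.0022 m and x of cup_keyhole in the frame of stand between -0.004 and 0.004 m and y of cup_keyhole in the frame of stand between -0.006 and 0.006 m and angle between cup_centre's own z axis and vertical below 0.09 rad and contact force between cup and stand above 0.5 N and linear speed of cup below 0.02 m/s); the robot touches nothing.
It fails at once if the cup is forced on the stand with more than 90 N, all contacts added up (contact force between cup and stand above 90 N).
It fails at once if the cup is pressed on the stand with more than 30 N before it is wedging under the head (contact force between cup and stand above 30 N and value of joint stud_head below 0.0005 m).
It fails at once if the bowl, teaspoon or honey jar is shifted by more than 3 cm (distance of any of bowl, teaspoon, honey_jar from where it was at the start of the episode above 0.03 m).
It also fails if it takes over 48 s, if anything falls off the work surface, if the arm or the gripper's body presses on something with over 40 N, if the wrist force passes 120 N, or if a joint passes its speed limit or range.

ROBOT

A 6-joint arm with a two-finger parallel gripper is mounted at the origin on a cart in front of the work surface, level with it; the furniture and walls round the work are solid. World frame = base frame: x ahead of the robot, y to its left, z up, the work surface at z = 0. Lengths are in mm, angles in rad, forces in N, time in s.
With the tool pointing down it reaches from about 350 to 975 mm from the base axis. Payload 7.1 kg.
Tool frame: the origin (TCP) lies at the very end of the fingers, on their centre line; the grasp point (between the pads) lies 19 mm behind it; z points along the fingers, y is the line along which they close (so a half turn about z gives the same grasp; the last joint's range is limited). The gripper opens to 88 mm and grips with 3 to 60 N. Pads are 20 mm wide; open, the fingers measure 115 mm over their backs; the gripper's body (75 mm by 178 mm) begins 61 mm behind the grasp point.
Start: joints at [1.196, 0.423, 1.63, -0, 1.089, -0.019], TCP at [217.68, 585.85, 197.075] pointing down, gripper open.
Joint ranges: [-3, 3], [-0.9, 2.11], [0.09, 2.58], [-1.31, 4.45], [0.11, 2.69], [-2.54, 2.54]. Speed limits (rad/s): [2.39, 2.39, 3.01, 3.14, 3.14, 3.14].

INTERFACE

Orientations are given as a rotation vector (axis times angle).
In Python, from workcell import get_obs, get_image, job, models gives the robot as it stands.
- The arm moves only by the tool jog_arm, never from a script. Its argument "increments" is one flat list of numbers, 7 for each row, row after row: the turn, a rotation vector about the tool's x, y, z in degrees, then the shift along the tool's x, y, z in mm, then the opening in per cent of the stroke, from 0 (shut) to 100 (fully open). A call has 1 to 12 rows; each row shifts and turns the commanded pose from where the row before left it, along the tool's axes as they then stand; what a row does not reach is not made up. A row lasts 1/8 s, in which the tool goes at most 62.5 mm and 10.7 degrees, less where a joint would pass 70% of its speed; a pose out of reach is approached as far as the arm can. A call is refused whole if a number of a shift passes 62.5 or a number of a turn 10.7, either way. A call with a gripper value outside its range is refused whole. The fingers move at their own pace and stop on an object; the grip force is fixed at half the most. Time passes only in rows, so rows that do not move let the fingers close. It gives the time, the measured TCP pose, the force, the opening and the grip force at its end, in the units of the state.
- get_obs(): the state, without advancing time (a new reading comes with each control period).
- get_image(name): name is "side" or "top"; returns a dict with "pixels" (384x512x3 uint8, blue, green, red), "depth" (384x512 float32, mm along the optical axis (not along the pixel's ray), 0 where there is no reading), "fx", "fy", "cx", "cy" (pixels), "cam_to_world" (4x4, takes a point from camera to world coordinates). Camera axes: x right, y up, looking along -z (the intrinsics and any distortion apply to the point x, -y, -z); pixel columns grow to the right and rows downward; lengths in mm; the calibration is good to about 2 mm. A picture is of the moment at which its call begins.
- job.close_job(): hands the job in; it is judged then, once.
Trained networks look in the newest picture that a camera, given by its name, has taken for a name from the list of things; names that differ only in an ending like _2 or _b are one class to them, and where a whole thing is asked for, a point or a joint stands for the part that bears it (a point fixed in the world has none). Each returns a list of dicts, best first, with "p" (0 to 1); they miss things now and then, are a little off and sometimes report something else, mostly with a low value. They report only what shows in the picture. A call takes as long as a camera call. They do not tell look-alikes from the thing itself.
- models.look_for(target, camera): "centre" ([x, y, z] in mm, in world coordinates, good to about 4 mm: the middle of the surface that is visible of it).
- models.regions_of(target, camera): "region" (384x512 bool, what is visible of it).
The state is a dict: "t": time; "qpos": joint angles; "qvel": joint speeds; "joint_torque": joint torques, N m; "ee_pos": TCP position; "orientation": TCP orientation; "ft_force": force on the tool from outside, world axes, zero at the start; "moment": the same for the moment, N m; "width": finger opening in mm; "grasp_force": force on a finger pad.
Only numpy, scipy, OpenCV 4.12 (cv2) and the standard library are available. Lean on these libraries where they do the work, as an engineer would, in place of code of your own. Each camera call takes 0.05 s, during which the arm holds its last target. There are 200 camera calls.

## Working session

There is one attempt and no reset: what is moved stays moved. The work goes in short steps, Python scripts to look and compute and a tool call to move; the robot and the scene stay as the last step left them, time stands still between calls to the robot, and variables do not carry over. Pictures are saved under pics/ and viewed, at most 10 in all, crops included, and the job is handed in when it is done.

Besides the shell and the picture viewer there is one more tool, called as a command line: name --argument value ..., lists and objects as JSON in quotes. jog_arm: Moves the arm, as the interface text tells. Its arguments: {"type":"object","properties":{"increments":{"type":"array"}},"required":["increments"]}

```bash
mkdir -p pics
cat > h.py <<'E'
import numpy as np, cv2
from workcell import get_obs, get_image, job, models
def world(im,mask=None):
    d=im["depth"]; v,u=np.nonzero((d>0) if mask is None else (mask&(d>0)))
    z=d[v,u]; p=np.stack([(u-im["cx"])/im["fx"]*z,-(v-im["cy"])/im["fy"]*z,-z,np.ones_like(z)])
    return (im["cam_to_world"]@p)[:3].T,u,v
E
python3 - <<'E'
from h import *
ims={}
for c in("side","top"):
    im=get_image(c); ims[c]=im
    for t in("cup_centre","stand","bowl","teaspoon","honey_jar"):
        try:
            for r in models.look_for(t,c): print(c,t,np.round(r["centre"]),round(r["p"],2))
        except Exception as e: print(c,t,e)
    np.savez(f"{c}.npz",**im)
    cv2.imwrite(f"pics/{c}.png",cv2.resize(im["pixels"],(800,600)))
    print(c,np.round(im["cam_to_world"],3).tolist(),im["fx"],im["cx"],im["cy"],[k for k in im])
print(get_obs())
E
```

```text
side cup_centre [423. 319.  64.] 0.95
side cup_centre [510. -88.  67.] 0.91
side cup_centre [200. 284.  51.] 0.88
side stand [578. 154.  14.] 0.97
side bowl [577. 335.  31.] 0.61
side teaspoon [331. 224.   6.] 0.68
side honey_jar [426. 313.  68.] 0.72
side honey_jar [556. 476.  68.] 0.53
side [[0.854, 0.221, -0.471, -120.024], [-0.52, 0.35, -0.779, -674.737], [-0.007, 0.91, 0.414, 602.588], [0.0, 0.0, 0.0, 1.0]] 397.9564355910946 257.48262300807227 194.55690733149825 ['pixels', 'depth', 'fx', 'fy', 'cx', 'cy', 'cam_to_world']
top cup_centre [211. 311.  25.] 0.72
top cup_centre [540. -76.  67.] 0.58
top bowl [580. 344.   9.] 0.63
top teaspoon [326. 235.   5.] 0.51
top honey_jar [547. 491.  92.] 0.98
top [[0.025, 0.995, -0.097, 310.66], [-1.0, 0.026, 0.005, 231.744], [0.007, 0.097, 0.995, 1240.116], [0.0, 0.0, 0.0, 1.0]] 440.74551402736284 252.02898077690924 194.33171950544582 ['pixels', 'depth', 'fx', 'fy', 'cx', 'cy', 'cam_to_world']
{'t': 0.6, 'qpos': array([ 1.19600942e+00,  4.23088176e-01,  1.62988169e+00,  1.63167058e-05,
        1.08860527e+00, -1.90389565e-02]), 'qvel': array([0.0004088 , 0.00023366, 0.00010194, 0.00017695, 0.00038498,
       0.00078599]), 'joint_torque': array([ 8.36519012e-04, -5.44283617e+01, -2.73936045e+01,  6.45205029e-02,
        1.68488635e-02,  4.00725725e-06]), 'ee_pos': array([217.67451057, 585.86374335, 197.08965931]), 'orientation': array([-5.55875329e-01, -3.09201221e+00, -3.14392622e-05]), 'ft_force': array([-1.33011164, -0.16460455, -1.11389452]), 'moment': array([-0.01872486, -0.01432878,  0.00983669]), 'grasp_force': 0.0, 'width': 87.84280529526563}
```

View pics/side.png

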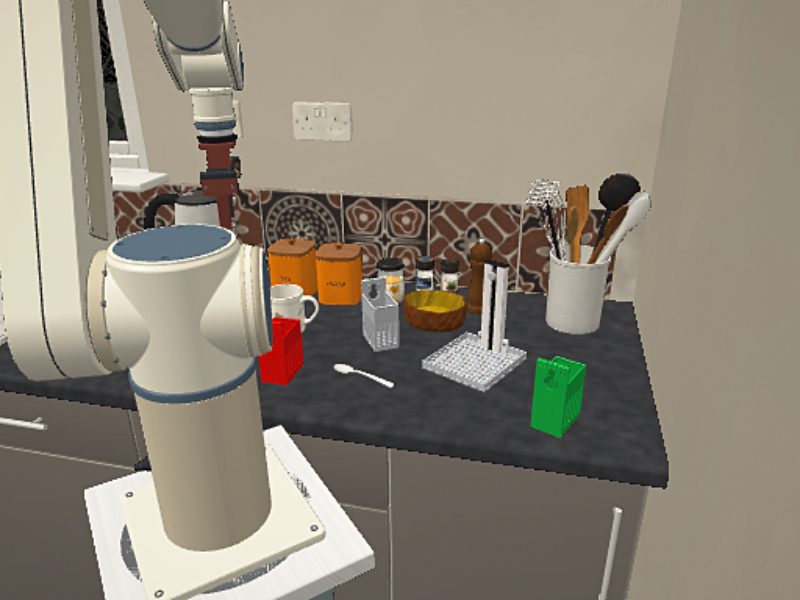

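View pics/top.png

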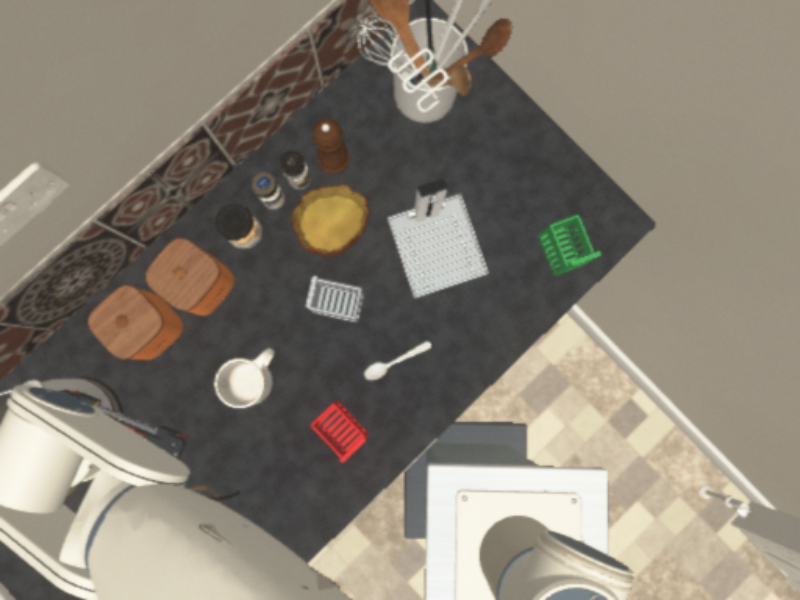

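Run:
```python
from h import *
S=dict(np.load("side.npz")); T=dict(np.load("top.npz"))
def rect(p): 
    r=cv2.minAreaRect(p[:,:2].astype(np.float32)); return np.round(cv2.boxPoints(r)).tolist(),np.round(r[1],1)
PW={}
for n,im in(("side",S),("top",T)):
    p,u,v=world(im); PW[n]=p
    px=im["pixels"][v,u].astype(int); grey=(px.max(1)-px.min(1))<45
    # cup
    m=(abs(p[:,0]-420)<80)&(abs(p[:,1]-320)<75)&grey&(p[:,2]>15)&(p[:,2]<150)
    q=p[m]; print(n,"cup",m.sum(),q[:,2].max())
    for lo,hi in((15,50),(50,85),(85,97),(97,110),(110,140)):
        k=q[(q[:,2]>lo)&(q[:,2]<hi)]
        if len(k)>3: print(lo,hi,len(k),np.round(k.mean(0),1),*rect(k))
    # stand
    m=(abs(p[:,0]-600)<110)&(abs(p[:,1]-150)<110)&(p[:,2]>10)&(p[:,2]<210)
    q=p[m]
    for lo,hi in((11,22),(40,80),(80,120),(120,140),(140,180),(182,200)):
        k=q[(q[:,2]>lo)&(q[:,2]<hi)]
        if len(k)>3: print("stand",lo,hi,len(k),np.round(k.mean(0),1),*rect(k))
a=S["pixels"][165:260,215:350]; b=S["pixels"][160:235,290:340]; c=T["pixels"][105:215,190:320]
f=lambda x,h:cv2.resize(x,(int(x.shape[1]*h/x.shape[0]),h),interpolation=cv2.INTER_CUBIC)
o=np.zeros((590,800,3),np.uint8)
A=f(a,290);B=f(b,290);C=f(c,290);o[:290,:A.shape[1]]=A;o[300:,:C.shape[1]]=C;o[300:,400:400+B.shape[1]]=B
cv2.imwrite("pics/crop.png",o)
```

```text
side cup 737 128.0326397225578
15 50 185 [422.7 310.7  31. ] [[397.0, 289.0], [449.0, 279.0], [465.0, 362.0], [413.0, 372.0]] [84.5 53. ]
50 85 282 [425.8 316.5  69.9] [[397.0, 289.0], [448.0, 279.0], [464.0, 365.0], [413.0, 375.0]] [88.  52.3]
85 97 131 [429.4 316.5  91.3] [[396.0, 290.0], [447.0, 279.0], [465.0, 362.0], [414.0, 373.0]] [85.2 52.1]
97 110 59 [435.6 346.8 101.7] [[399.0, 291.0], [449.0, 281.0], [466.0, 364.0], [415.0, 374.0]] [84.2 51.4]
110 140 80 [437.1 360.9 120. ] [[412.0, 358.0], [462.0, 351.0], [464.0, 364.0], [413.0, 372.0]] [13.6 51.1]
stand 11 22 467 [553.9 144.7  14.1] [[445.0, 193.0], [492.0, 58.0], [638.0, 109.0], [590.0, 245.0]] [154.3 143.6]
stand 40 80 181 [594.6 166.9  60.5] [[569.0, 180.0], [597.0, 142.0], [616.0, 156.0], [588.0, 194.0]] [23.5 47.1]
stand 80 120 184 [594.9 166.4 100.5] [[571.0, 179.0], [599.0, 142.0], [616.0, 155.0], [587.0, 192.0]] [20.7 47. ]
stand 120 140 92 [594.8 167.  130. ] [[571.0, 178.0], [600.0, 143.0], [616.0, 155.0], [586.0, 190.0]] [19.8 45.8]
stand 140 180 196 [593.8 164.9 160.4] [[569.0, 177.0], [599.0, 141.0], [617.0,
[... 696 characters left out ...]
70.0]] [ 8.4 51.4]
stand 11 22 446 [548.2 144.2  14.4] [[445.0, 190.0], [492.0, 58.0], [636.0, 109.0], [588.0, 242.0]] [152.2 140.7]
stand 40 80 54 [590.1 171.5  60.8] [[581.0, 192.0], [583.0, 147.0], [597.0, 148.0], [595.0, 193.0]] [13.8 45.4]
stand 80 120 59 [589.8 172.1  98.5] [[581.0, 193.0], [582.0, 147.0], [598.0, 147.0], [596.0, 194.0]] [15.8 46.9]
stand 120 140 23 [588.7 176.3 130.1] [[582.0, 192.0], [584.0, 148.0], [597.0, 148.0], [594.0, 193.0]] [12.6 44.2]
stand 140 180 86 [587.7 171.  164.3] [[578.0, 148.0], [596.0, 148.0], [597.0, 194.0], [579.0, 194.0]] [46.2 18.4]
stand 182 200 136 [597.2 170.6 186.9] [[581.0, 188.0], [597.0, 146.0], [615.0, 153.0], [598.0, 195.0]] [19.2 45. ]
```

View pics/crop.png

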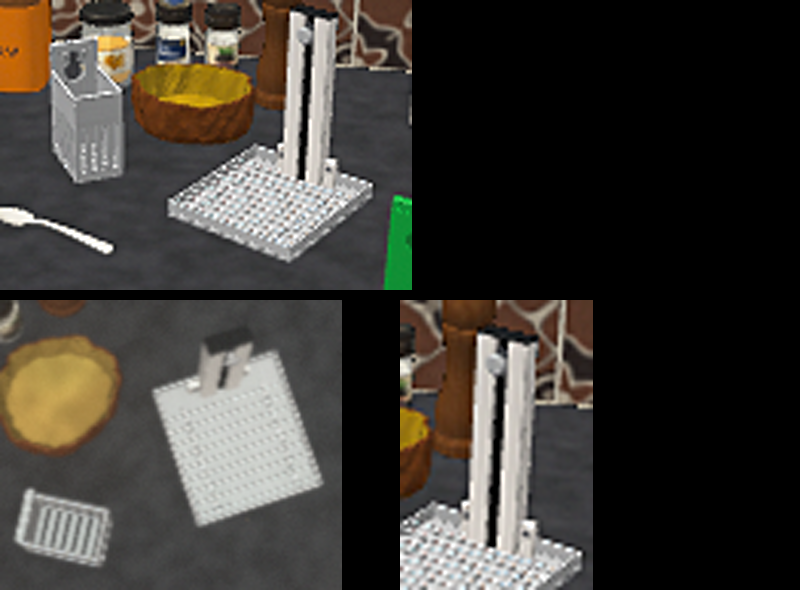

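The side picture shows three cup shapes at 800 px scale: grey (380,320), green (558,395) and red (285,350). Only the grey one is steel. The crop shows its keyhole in the tab, at the far (+y) end, and it measures 52 × 80 mm with the tab at 126 mm, so it fits. The stud head shows near the rail top, at raw side pixel (315,176). Now I'll move above the cup.

jog_arm --increments '[0,0,0,-48.4,-29.3,0,100,0,0,0,-48.4,-29.3,0,100,0,0,0,-48.4,-29.3,0,100,0,0,0,-48.4,-29.3,0,100,0,0,0,-48.4,-29.3,0,100,0,0,0,-48.4,-29.3,0,100,0,0,10,0,0,0,100,0,0,10,0,0,0,100,0,0,10,0,0,0,100,0,0,10,0,0,0,100,0,0,10,0,0,0,100,0,0,10,0,0,0,100]'

```text
t: 2.1
ee_pos: [428.7, 319.9, 197.2]
orientation: [2.034, 2.394, 0.0]
ft_force: [-0.7, 0.2, 0.7]
width: 87.4
grasp_force: 0.0
```

```bash
cat >> h.py <<'E'
from scipy.spatial.transform import Rotation as R
def togo(target,yaw_y):
    o=get_obs(); M=R.from_rotvec(o["orientation"]).as_matrix()
    d=M.T@(np.array(target)-o["ee_pos"]); yy=np.degrees(np.arctan2(M[1,1],M[0,1]))
    Rt=R.from_euler('z',yaw_y,degrees=True).as_matrix()@np.diag([-1,1,-1])@R.from_euler('z',0).as_matrix()
    # target: y axis at yaw_y, z down
    c,s=np.cos(np.radians(yaw_y)),np.sin(np.radians(yaw_y)); y=np.array([c,s,0]);z=np.array([0,0,-1.]);Rt=np.stack([np.cross(y,z),y,z],1)
    rv=R.from_matrix(M.T@Rt).as_rotvec(degrees=True)
    print("t",round(o["t"],2),"shift",np.round(d,1),"turn",np.round(rv,2),"pos",np.round(o["ee_pos"],1),"yaw_y",round(yy,2),"F",np.round(o["ft_force"],1),"w",round(o["width"],1),"gf",round(o["grasp_force"],1),"tilt",np.round(np.degrees(M[:2,2]),2))
E
python3 - <<'E'
from h import *
togo([428.5,319.6,64],-11)
S=dict(np.load("side.npz"))
p,u,v=world(S); px=S["pixels"][v,u].astype(int)
m=(abs(p[:,0]-592)<40)&(abs(p[:,1]-168)<40)&(p[:,2]>35)&(p[:,2]<183)
q=p[m]
for yaw in range(16,26):
    a=np.radians(yaw); x=q[:,0]*np.cos(a)+q[:,1]*np.sin(a)
    h,e=np.histogram(x,bins=np.arange(x.min()-1,x.max()+1,1)); i=h.argmax(); print(yaw,h.max(),round(e[i],1),h[max(0,i-1):i+2].sum())
# ransac-ish fit
best=(0,)
for yaw in np.arange(16,26,.25):
  a=np.radians(yaw); x=q[:,0]*np.cos(a)+q[:,1]*np.sin(a)
  for c in np.arange(x.min(),x.max(),.5):
    n=(abs(x-c)<1.5).sum()
    if n>best[0]: best=(n,yaw,c)
print(best,len(q))
n,yaw,c=best;a=np.radians(yaw);x=q[:,0]*np.cos(a)+q[:,1]*np.sin(a);y=-q[:,0]*np.sin(a)+q[:,1]*np.cos(a)
k=abs(x-c)<1.5; print("y range",np.percentile(y[k],[0,1,5,95,99,100]),"x",np.median(x[k]))
pr=np.abs(x-(c-9))<2.5; print("proud",np.round(np.c_[x,y,q[:,2],u[m],v[m]][pr&(q[:,2]>100)],1)[:25])
# stud ray
for uv in((314.5,176),(315,176.5)):
    d=np.array([(uv[0]-S["cx"])/S["fx"],-(uv[1]-S["cy"])/S["fy"],-1]); C=S["cam_to_world"]; w=C[:3,:3]@d; o=C[:3,3]; nn=np.array([np.cos(a),np.sin(a),0])
    t=(c-9.2-nn@o)/(nn@w); P=o+t*w; print("stud",P,"y_st",-P[0]*np.sin(a)+P[1]*np.cos(a))
# tray
m=(abs(p[:,0]-545)<130)&(abs(p[:,1]-150)<130)&(p[:,2]>10)&(p[:,2]<20);print(cv2.minAreaRect(p[m][:,:2].astype(np.float32)))
E
```

```text
t 2.1 shift [ -0.3  -0.3 133.2] turn [ 1.000e-02 -1.000e-02  2.028e+01] pos [428.7 319.9 197.2] yaw_y 9.28 F [-0.7  0.2  0.7] w 87.4 gf 0.0 tilt [0.01 0.01]
16 86 614.7 237
17 99 614.6 248
18 97 614.4 258
19 101 613.9 260
20 95 613.2 263
21 90 612.4 263
22 95 612.4 232
23 89 609.2 232
24 80 607.8 217
25 81 607.3 221
(np.int64(267), np.float64(20.0), np.float64(613.2449017407362)) 695
y range [-67.10238631 -66.43755394 -64.14880091 -23.66679173 -22.13187492
 -21.49726059] x 613.3181402306286
proud [[604.2 -39.8 174.3 313.  174. ]
 [606.6 -41.8 174.  314.  174. ]
 [606.3 -45.3 175.  315.  174. ]
 [603.8 -36.9 170.6 312.  175. ]
 [605.7 -39.1 170.5 313.  175. ]
 [604.8 -43.  171.8 314.  175. ]
 [603.1 -47.3 173.3 315.  175. ]
 [604.5 -49.9 173.5 316.  175. ]
 [603.1 -47.5 170.2 315.  176. ]
 [606.  -49.2 169.7 316.  176. ]
 [605.6 -36.2 163.5 312.  177. ]
 [604.9 -39.9 164.6 313.  177. ]
 [604.5 -43.6 165.7 314.  177. ]
 [604.6 -50.2 167.3 316.  177. ]
 [606.4 -39.3 160.9 313.  178. ]
 [605.1 -43.4 162.3 314.  178. ]
 [602.2 -48.4 164.4 315.  178. ]
 [604.1 -44.2 159.6 314.  179. ]]
stud [583.11317617 164.0188571  169.4004473 ] y_st -45.309142399800265
stud [583.71629063 162.36181374 168.25829572] y_st -47.07253111500478
((543.6608276367188, 173.73924255371094), (184.7559356689453, 185.2144317626953), 19.1319522857666)
```

jog_arm --increments '[0,0,10.1,0,0,0,100,0,0,10.2,0,0,0,100,0,0,0,-0.3,-0.3,50,100,0,0,0,0,0,50,100,0,0,0,0,0,25,100,0,0,0,0,0,8.2,100,0,0,0,0,0,0,100]'

```text
t: 2.98
ee_pos: [428.5, 319.8, 64.1]
orientation: [2.419, 2.005, -0.0]
ft_force: [0.2, -0.4, 0.8]
width: 88.1
grasp_force: 0.0
```

Run:
```python
from h import *
togo([428.5,319.6,64],-11)
im=get_image("side"); cv2.imwrite("pics/pre.png",cv2.resize(im["pixels"][90:250,170:350],(720,640))[:600])
```

```text
t 2.98 shift [-0.2  0.   0.1] turn [-0.    0.    0.32] pos [428.5 319.8  64.1] yaw_y -10.68 F [ 0.2 -0.4  0.8] w 88.1 gf 0.0 tilt [-0. -0.]
```

View pics/pre.png

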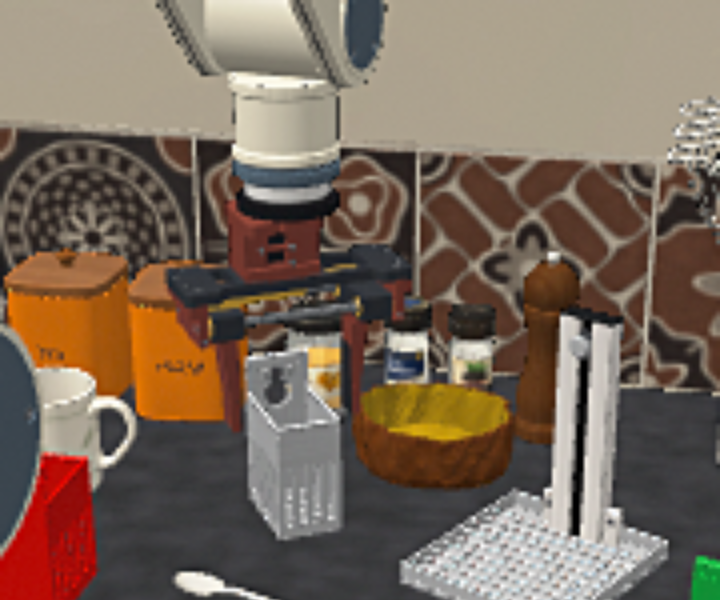

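The fingers straddle the steel cup: left finger at (235,400), right at (352,380), with the cup mouth between them. Next I'll close the gripper.

jog_arm --increments '[0,0,0.3,0,0,0,0,0,0,0,0,0,0,0,0,0,0,0,0,0,0,0,0,0,0,0,0,0,0,0,0,0,0,0,0,0,0,0,0,0,0,0]'

```text
t: 3.78
ee_pos: [428.7, 319.8, 64.2]
orientation: [2.424, 1.999, 0.001]
ft_force: [0.5, -0.5, 3.7]
width: 51.5
grasp_force: 30.0
```

Run:
```python
from h import *
togo([428.5,319.6,64],-11)
```

```text
t 3.77 shift [-0.3 -0.1  0.2] turn [ 0.04 -0.03  0.02] pos [428.7 319.8  64.2] yaw_y -10.98 F [ 0.5 -0.5  3.7] w 51.5 gf 30.0 tilt [0.04 0.02]
```

jog_arm --increments '[0,0,0,0,0,-26,0,0,0,0,0,0,-50,0,0,0,0,0,0,-50,0,0,0,0,-40.4,28.7,0,0,0,0,0,-40.4,28.7,0,0,0,0,0,-40.4,28.7,0,0,0,0,0,-40.4,28.7,0,0,0,0,10,0,0,0,0,0,0,10,0,0,0,0,0,0,10,0,0,0,0,0,0,10,0,0,0,0,0,0,10,0,0,0,0]'

```text
t: 5.28
ee_pos: [509.2, 139.0, 189.0]
orientation: [-3.044, -0.778, 0.004]
ft_force: [-0.3, -0.4, -2.7]
width: 51.5
grasp_force: 30.0
```

Run:
```python
from h import *
togo([510.7,139.4,140],-70.4)
```

```text
t 5.28 shift [ 1.6  0.4 49. ] turn [-0.03  0.12  9.08] pos [509.2 139.  189. ] yaw_y -61.32 F [-0.3 -0.4 -2.7] w 51.5 gf 30.0 tilt [-0.13 -0.02]
```

jog_arm --increments '[0,0,9.1,0,0,0,0,0,0,0,1.0,0.6,25,0,0,0,0,0,0,24,0,0,0,0,0,0,0,0,0,0,0,0,0,0,0]'

```text
t: 5.9
ee_pos: [511.4, 139.0, 141.2]
orientation: [-3.094, -0.543, 0.0]
ft_force: [0.2, -0.2, -2.9]
width: 51.4
grasp_force: 30.0
```

Run:
```python
from h import *
togo([510.7,139.4,140],-70.4)
im=get_image("side"); np.savez("s2.npz",**im); t=get_image("top"); np.savez("t2.npz",**t)
yaw=19.6;a=np.radians(yaw);e=np.array([[np.cos(a),np.sin(a)],[-np.sin(a),np.cos(a)]]);P0=np.array([590.8,167.9])
for n,i in(("side",im),("top",t)):
    p,u,v=world(i); s=(p[:,:2]-P0)@e.T; z=p[:,2]
    def st(m,l):
        q=np.c_[s,z][m]
        if len(q)>5: print(n,l,len(q),"x",np.round(np.percentile(q[:,0],[2,50,98]),1),"y",np.round(np.percentile(q[:,1],[2,10,50,90,98]),1),"z",np.round(np.percentile(q[:,2],[2,98]),1))
    st((abs(s[:,1])<45)&(abs(s[:,0]-8)<18)&(z>183)&(z<195),"railtop")
    st((abs(s[:,1])<45)&(abs(s[:,0])<5)&(z>100)&(z<183),"railface")
    st((abs(s[:,1])<45)&(abs(s[:,0]+44)<10)&(z>184)&(z<210),"cuptab")
    st((abs(s[:,1])<45)&(abs(s[:,0]+80)<50)&(z>80)&(z<172),"cup")
    st((abs(s[:,1]-0)<80)&(s[:,0]<-5)&(s[:,0]>-140)&(z>11)&(z<20),"tray")
A=cv2.resize(im["pixels"][130:230,250:370],(720,600),interpolation=cv2.INTER_CUBIC);cv2.imwrite("pics/a.png",A)
```

```text
t 5.9 shift [-0.6 -0.6  1.2] turn [-0.01  0.01  0.32] pos [511.4 139.  141.2] yaw_y -70.08 F [ 0.2 -0.2 -2.9] w 51.4 gf 30.0 tilt [-0.01  0.  ]
side railtop 36 x [-1.8  7.4 19.7] y [-20.6 -19.5  -9.2   4.5  10. ] z [183.2 189. ]
side railface 137 x [-2.6  1.3  4.9] y [-22.4 -20.8 -14.2  -6.3  -4.2] z [102.8 181. ]
side cuptab 61 x [-46.8 -43.3 -36.2] y [-26.4 -25.3   9.2  22.3  24.7] z [184.8 204.6]
side cup 987 x [-120.2 -100.1  -38.4] y [-29.  -27.8 -14.9  22.4  24.3] z [ 81.3 171. ]
side tray 482 x [-131.1  -80.9  -11.3] y [-69.8 -66.1  -3.9  64.6  69.3] z [11.2 17.1]
top cup 12 x [-119.7 -108.1 -100.6] y [-25.1 -20.1  22.5  23.2  23.4] z [ 86.2 158.9]
top tray 101 x [-132.2 -109.6  -21. ] y [16.8 22.7 49.2 69.5 69.8] z [11.2 18.4]
```

View pics/a.png

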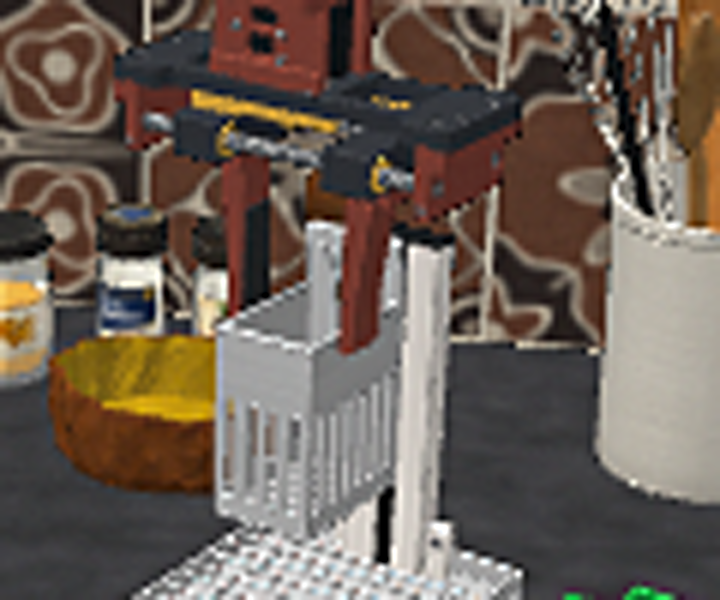

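jog_arm --increments '[0,0,0.3,0,-0.3,0.7,0,0,0,0,14,0,0,0,0,0,0,8,0,0,0,0,0,0,4,0,0,0,0,0,0,1,0,0,0,0,0,0,0,0,0,0]'

```text
t: 6.75
ee_pos: [536.5, 148.2, 140.0]
orientation: [3.096, 0.535, -0.001]
ft_force: [0.7, 0.3, -2.1]
width: 51.4
grasp_force: 30.0
```

```bash
cat >> h.py <<'E'
def st():
    a=np.radians(19.6);e=np.array([[np.cos(a),np.sin(a)],[-np.sin(a),np.cos(a)]])
    o=get_obs(); s=e@(o["ee_pos"][:2]-[590.8,167.9]); f=e@o["ft_force"][:2]
    print("t",round(o["t"],2),"TCP in stand",np.round(s,2),"z",round(o["ee_pos"][2],2),"F stand",np.round(f,2),round(o["ft_force"][2],2),"M",np.round(o["moment"],2))
E
python3 - <<'E'
from h import *
togo([510.7,139.4,140],-70.4); st()
E
```

```text
t 6.75 shift [-27.2  -0.4   0. ] turn [-0.    0.03  0.02] pos [536.5 148.2 140. ] yaw_y -70.38 F [ 0.7  0.3 -2.1] w 51.4 gf 30.0 tilt [-0.03 -0.01]
t 6.75 TCP in stand [-57.8   -0.33] z 140.02 F stand [0.73 0.11] -2.09 M [-0.14  0.12 -0.02]
```

jog_arm --increments '[0,0,0,0.8,0,0,0,0,0,0,0.8,0,0,0,0,0,0,0.8,0,0,0,0,0,0,0.8,0,0,0,0,0,0,0,0,0,0]'

```text
t: 7.38
ee_pos: [539.8, 149.4, 140.2]
orientation: [3.096, 0.535, 0.0]
ft_force: [-0.6, -0.2, -2.5]
width: 51.9
grasp_force: 30.0
```

jog_arm --increments '[0,0,0,0.7,0,0,0,0,0,0,0.7,0,0,0,0,0,0,0,0,0,0]'

```text
t: 7.75
ee_pos: [541.1, 149.8, 140.2]
orientation: [3.096, 0.535, 0.0]
ft_force: [-0.1, 1.1, -2.4]
width: 51.3
grasp_force: 30.0
```

```bash
python3 -c "
from h import *
st()"
```

```text
t 7.75 TCP in stand [-52.89  -0.35] z 140.2 F stand [0.28 1.08] -2.39 M [-0.05  0.16 -0.  ]
```

jog_arm --increments '[0,0,0,0.7,0,0,0,0,0,0,0.7,0,0,0,0,0,0,0,0,0,0]'

```text
t: 8.12
ee_pos: [542.4, 150.3, 140.2]
orientation: [3.096, 0.535, 0.0]
ft_force: [-0.5, 0.4, -2.8]
width: 51.7
grasp_force: 30.0
```

jog_arm --increments '[0,0,0,0.7,0,0,0,0,0,0,0.7,0,0,0,0,0,0,0,0,0,0]'

```text
t: 8.5
ee_pos: [543.7, 150.8, 140.2]
orientation: [3.096, 0.535, -0.0]
ft_force: [-0.1, 0.3, -2.2]
width: 51.3
grasp_force: 30.0
```

jog_arm --increments '[0,0,0,0.7,0,0,0,0,0,0,0.7,0,0,0,0,0,0,0,0,0,0]'

```text
t: 8.88
ee_pos: [545.0, 151.2, 140.2]
orientation: [3.096, 0.535, 0.0]
ft_force: [-0.5, 0.7, -2.3]
width: 51.7
grasp_force: 30.0
```

```bash
python3 -c "
from h import *
st()"
```

```text
t 8.88 TCP in stand [-48.69  -0.34] z 140.19 F stand [-0.21  0.77] -2.32 M [-0.04  0.15  0.01]
```

jog_arm --increments '[0,0,0,0.7,0,0,0,0,0,0,0.7,0,0,0,0,0,0,0,0,0,0]'

```text
t: 9.25
ee_pos: [546.3, 151.7, 140.2]
orientation: [3.096, 0.535, 0.0]
ft_force: [-0.6, 0.3, -2.6]
width: 51.4
grasp_force: 30.0
```

jog_arm --increments '[0,0,0,0.7,0,0,0,0,0,0,0.5,0,0,0,0,0,0,0,0,0,0]'

```text
t: 9.62
ee_pos: [546.9, 151.9, 140.0]
orientation: [3.095, 0.535, -0.002]
ft_force: [-1.8, -1.4, -2.3]
width: 51.6
grasp_force: 30.0
```

jog_arm --increments '[0,0,0,0.5,0,0,0,0,0,0,0.4,0,0,0,0,0,0,0,0,0,0]'

```text
t: 10.0
ee_pos: [547.0, 151.9, 139.7]
orientation: [3.095, 0.535, -0.004]
ft_force: [-4.7, -2.9, -1.7]
width: 51.6
grasp_force: 30.0
```

```bash
python3 -c "
from h import *
st()"
```

```text
t 10.0 TCP in stand [-46.65  -0.37] z 139.7 F stand [-5.42 -1.16] -1.71 M [-0.44  1.01  0.02]
```

jog_arm --increments '[0,0,0,0,0,1.0,0,0,0,0,0,0,1.0,0,0,0,0,0,0,1.0,0,0,0,0,0,0,0,0]'

```text
t: 10.5
ee_pos: [547.0, 152.1, 137.0]
orientation: [3.095, 0.535, -0.004]
ft_force: [-6.5, -1.9, -0.4]
width: 51.3
grasp_force: 30.0
```

```bash
python3 -c "
from h import *
st()
im=get_image('side');A=cv2.resize(im['pixels'][130:230,250:370],(720,600),interpolation=cv2.INTER_CUBIC);cv2.imwrite('pics/b.png',A)"
```

```text
t 10.5 TCP in stand [-46.58  -0.21] z 136.95 F stand [-6.77  0.44] -0.43 M [-0.37  1.1   0.07]
```

View pics/b.png

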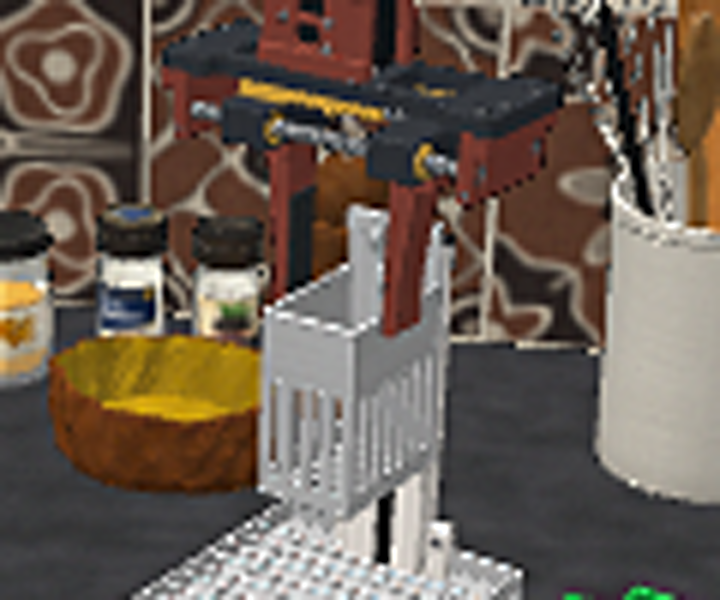

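The cup stands upright against the rail, and its side (440,400) now covers the rail edge. I'll continue down.

jog_arm --increments '[0,0,0,-0.2,0,1.0,0,0,0,0,0,0,1.0,0,0,0,0,0,0,1.0,0,0,0,0,0,0,0,0]'

```text
t: 11.05
ee_pos: [547.0, 152.1, 134.0]
orientation: [3.095, 0.535, -0.004]
ft_force: [-6.0, -1.8, 0.1]
width: 50.9
grasp_force: 30.0
```

jog_arm --increments '[0,0,0,0,0,1.0,0,0,0,0,0,0,1.0,0,0,0,0,0,0,0,0]'

```text
t: 11.42
ee_pos: [547.0, 152.1, 132.0]
orientation: [3.095, 0.535, -0.004]
ft_force: [-5.3, -3.0, -0.9]
width: 51.1
grasp_force: 30.0
```

jog_arm --increments '[0,0,0,0,0,1.0,0,0,0,0,0,0,1.0,0,0,0,0,0,0,0,0]'

```text
t: 11.8
ee_pos: [547.0, 152.1, 130.0]
orientation: [3.095, 0.535, -0.004]
ft_force: [-5.8, -2.3, -0.5]
width: 51.3
grasp_force: 30.0
```

```bash
python3 -c "
from h import *
st()"
```

```text
t 11.8 TCP in stand [-46.61  -0.19] z 130.01 F stand [-6.26 -0.25] -0.53 M [-0.26  1.1   0.15]
```

jog_arm --increments '[0,0,0,0,0,1.0,0,0,0,0,0,0,1.0,0,0,0,0,0,0,0,0]'

```text
t: 12.18
ee_pos: [547.0, 152.1, 128.1]
orientation: [3.096, 0.535, -0.003]
ft_force: [-5.4, -1.5, 0.6]
width: 51.4
grasp_force: 30.0
```

jog_arm --increments '[0,0,0,0,0,1.0,0,0,0,0,0,0,1.0,0,0,0,0,0,0,0,0]'

```text
t: 12.55
ee_pos: [547.0, 152.2, 126.4]
orientation: [3.096, 0.536, -0.003]
ft_force: [-7.6, -2.5, 3.9]
width: 51.3
grasp_force: 30.0
```

```bash
python3 -c "
from h import *
st()"
```

```text
t 12.55 TCP in stand [-46.56  -0.09] z 126.4 F stand [-8.02  0.15] 3.9 M [-0.22  1.31  0.26]
```

Resistance is building, so the wedging has begun. I'll continue slowly.

jog_arm --increments '[0,0,0,0,0,1.0,0,0,0,0,0,0,1.0,0,0,0,0,0,0,0,0]'

```text
t: 12.92
ee_pos: [547.0, 152.2, 124.5]
orientation: [-3.096, -0.536, 0.003]
ft_force: [-8.0, -2.1, 4.3]
width: 51.8
grasp_force: 30.0
```

jog_arm --increments '[0,0,0,0,0,1.0,0,0,0,0,0,0,1.0,0,0,0,0,0,0,0,0]'

```text
t: 13.3
ee_pos: [547.0, 152.3, 122.6]
orientation: [-3.096, -0.536, 0.003]
ft_force: [-7.0, -2.3, 5.2]
width: 51.7
grasp_force: 30.0
```

```bash
python3 -c "
from h import *
st()"
```

```text
t 13.3 TCP in stand [-4.652e+01 -3.000e-02] z 122.58 F stand [-7.33  0.18] 5.15 M [-0.19  1.37  0.27]
```

jog_arm --increments '[0,0,0,0,0,1.0,0,0,0,0,0,0,1.0,0,0,0,0,0,0,0,0]'

```text
t: 13.68
ee_pos: [547.0, 152.2, 120.6]
orientation: [3.095, 0.536, -0.003]
ft_force: [-7.2, -2.1, 3.1]
width: 51.7
grasp_force: 30.0
```

jog_arm --increments '[0,0,0,0,0,1.0,0,0,0,0,0,0,0,0]'

```text
t: 13.92
ee_pos: [547.0, 152.1, 119.5]
orientation: [3.095, 0.536, -0.003]
ft_force: [-7.7, -2.2, 3.8]
width: 51.7
grasp_force: 30.0
```

```bash
python3 -c "
from h import *
st()"
```

```text
t 13.93 TCP in stand [-46.55  -0.19] z 119.45 F stand [-8.04  0.49] 3.84 M [-0.27  1.3   0.18]
```

```bash
python3 -c "
from h import *
st()
a=np.radians(19.6);e=np.array([[np.cos(a),np.sin(a)],[-np.sin(a),np.cos(a)]])
for f,tx,tz in(('s2.npz',-84.4,141.2),(None,-46.55,119.45)):
    im=dict(np.load(f)) if f else get_image('side')
    p,u,v=world(im);s=(p[:,:2]-[590.8,167.9])@e.T;z=p[:,2]-tz;x=s[:,0]-tx;px=im['pixels'][v,u].astype(int);g=(px.max(1)-px.min(1))<40
    m=(abs(x+35)<5)&(abs(s[:,1])<24)&g&(z>-70)&(z<60); print('front face z',np.percentile(z[m],[1,50,99]),np.median(x[m]),m.sum())
    m=(x>36)&(x<47)&(abs(s[:,1])<24)&g&(z>35)&(z<90); print('tab z',np.percentile(z[m],[50,90,98]) if m.sum()>3 else 0,np.median(x[m]),m.sum())
A=cv2.resize(im['pixels'][130:230,250:370],(720,600),interpolation=cv2.INTER_CUBIC);cv2.imwrite('pics/c.png',A)"
```

```text
t 13.93 TCP in stand [-46.55  -0.19] z 119.45 F stand [-8.04  0.49] 3.84 M [-0.27  1.3   0.18]
front face z [-62.20811516  -3.25245645  34.09346082] -32.92595443788795 367
tab z [49.20039523 61.90101659 62.95612924] 41.989924674992636 62
front face z [-61.6939606   -2.44538933  33.47037034] -32.62708917855291 327
tab z [52.25774748 62.83924577 66.92896848] 41.91999654092127 61
```

View pics/c.png

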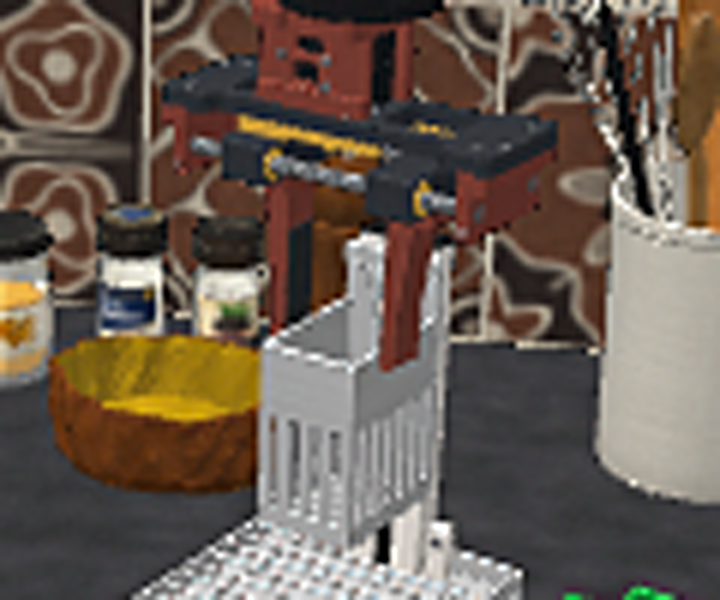

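The cup hasn't slipped in the grip: the rim is still 33–34 mm above the TCP, and the cup is upright at the rail. I'll keep on to the end stop.

jog_arm --increments '[0,0,0,0,0,1.0,0,0,0,0,0,0,0,0]'

```text
t: 14.22
ee_pos: [547.0, 152.1, 118.5]
orientation: [3.095, 0.536, -0.003]
ft_force: [-7.6, -2.4, 3.3]
width: 51.3
grasp_force: 30.0
```

jog_arm --increments '[0,0,0,0,0,1.0,0,0,0,0,0,0,0,0]'

```text
t: 14.48
ee_pos: [547.0, 152.1, 118.0]
orientation: [3.095, 0.536, -0.003]
ft_force: [-9.2, -3.4, 9.0]
width: 51.6
grasp_force: 30.0
```

```bash
python3 -c "
from h import *
st()"
```

```text
t 14.47 TCP in stand [-46.55  -0.19] z 118.0 F stand [-9.84 -0.11] 9.03 M [-0.41  1.6   0.25]
```

jog_arm --increments '[0,0,0,0,0,0.6,0,0,0,0,0,0,0,0]'

```text
t: 14.72
ee_pos: [547.1, 152.1, 117.9]
orientation: [3.095, 0.536, -0.003]
ft_force: [-10.1, -2.5, 14.0]
width: 51.6
grasp_force: 30.1
```

```bash
python3 -c "
from h import *
st()"
```

```text
t 14.72 TCP in stand [-46.49  -0.21] z 117.93 F stand [-10.33   1.07] 14.0 M [-0.52  1.91  0.3 ]
```

jog_arm --increments '[0,0,0,0,0,0.3,0,0,0,0,0,0,0,0,0,0,0,0,0,-0.7,0,0,0,0,-0.5,0,-0.7,0,0,0,0,0,0,0,0]'

```text
t: 15.35
ee_pos: [547.0, 152.1, 118.1]
orientation: [3.096, 0.536, -0.002]
ft_force: [-5.9, -1.7, 4.2]
width: 51.6
grasp_force: 30.0
```

```bash
python3 -c "
from h import *
st()"
```

```text
t 15.35 TCP in stand [-46.54  -0.19] z 118.06 F stand [-6.17  0.42] 4.15 M [-0.3   1.1   0.25]
```

jog_arm --increments '[0,0,0,-0.6,0,-0.5,0,0,0,0,0,0,0,0,0,0,0,0,0,0,70,0,0,0,0,0,0,85,0,0,0,0,0,0,85,0,0,0,0,0,0,85]'

```text
t: 16.1
ee_pos: [547.3, 152.0, 118.3]
orientation: [-3.096, -0.535, -0.001]
ft_force: [-0.1, 0.5, 0.1]
width: 74.3
grasp_force: 0.0
```

```bash
python3 -c "
from h import *
st()"
```

```text
t 16.1 TCP in stand [-46.29  -0.38] z 118.29 F stand [0.09 0.51] 0.09 M [-0.06  0.14  0.06]
```

Released with no force left on the hand. I'll rise straight up and then check.

jog_arm --increments '[0,0,0,0,0,-10,85,0,0,0,0,0,-30,85,0,0,0,0,0,-50,85,0,0,0,0,0,-50,85,0,0,0,-60,0,0,85,0,0,0,-60,0,0,85,0,0,0,0,0,0,85,0,0,0,0,0,0,85]'

```text
t: 17.1
ee_pos: [435.0, 111.9, 259.3]
orientation: [-3.096, -0.535, -0.004]
ft_force: [0.8, 0.3, 1.0]
width: 74.8
grasp_force: 0.0
```

```bash
python3 -c "
from h import *
st()
a=np.radians(19.6);e=np.array([[np.cos(a),np.sin(a)],[-np.sin(a),np.cos(a)]])
im=get_image('side')
p,u,v=world(im);s=(p[:,:2]-[590.8,167.9])@e.T;z=p[:,2];px=im['pixels'][v,u].astype(int);g=(px.max(1)-px.min(1))<40
x=s[:,0]
m=(abs(x+80)<6)&(abs(s[:,1])<24)&g&(z>30)&(z<170); print('front face z',np.percentile(z[m],[1,50,99]),np.median(x[m]),m.sum(),'slope',np.polyfit(z[m],x[m],1)[0])
m=(x>-12)&(x<2)&(abs(s[:,1])<27)&g&(z>155)&(z<190); print('tab x',np.median(x[m]),'z',np.percentile(z[m],[50,98]),m.sum())
A=cv2.resize(im['pixels'][130:230,250:370],(720,600),interpolation=cv2.INTER_CUBIC);cv2.imwrite('pics/d.png',A)"
```

```text
t 17.1 TCP in stand [-165.55   -0.49] z 259.3 F stand [ 0.82 -0.01] 1.04 M [-0.02  0.13  0.04]
front face z [ 56.63285504 113.35440856 151.89922837] -79.00027985166587 355 slope -0.005219885691770141
tab x -4.27438218802195 z [172.75889227 186.69208731] 151
```

View pics/d.png

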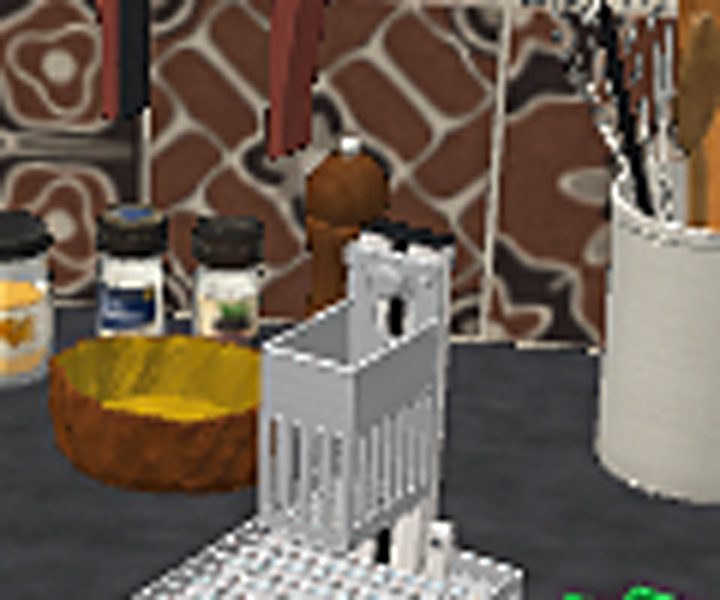

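The cup hangs upright against the rail (front slope 0.005). The empty large end shows at (395,315), below the head at about (400,275), and the hand is clear. I'll hand it in.

```bash
python3 -c "
from workcell import job
print(job.close_job())"
```

```text
the job is handed in; nothing more can be done
None
```

The steel cup hangs on the stud, upright, pushed down to a firm stop at the end of the slot and let go. The job is handed in at about 17 s; no verdict came back, the head's 3 mm draw was judged only from force and travel, and the arm kept clear of the bowl, teaspoon and honey jar.

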